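# Bring a sample vial to the dry box and crack its sealed lid

## Robot

A 6-joint arm with a two-finger parallel gripper is mounted at the origin on a cart in front of the work surface, level with it; the furniture and walls round the work are solid. World frame = base frame: x ahead of the robot, y to its left, z up, the work surface at z = 0. Lengths are in m, angles in rad, forces in N, time in s.
With the tool pointing down it reaches from about 0.2 to 0.875 m from the base axis. Payload 3.4 kg.
Tool frame: the origin (TCP) lies at the very end of the fingers, on their centre line; the grasp point (between the pads) lies 19 mm behind it (robot.tcp_to_grasp is the distance from the TCP to the grasp point, in m); z points along the fingers, y is the line along which they close (so a half turn about z gives the same grasp; the last joint's range is limited). The gripper opens to 94 mm and grips with 3 to 60 N. Pads are 16 mm wide; open, the fingers measure 119 mm over their backs; the gripper's body (75 mm by 177 mm) begins 78 mm behind the grasp point.
Start: joints at [-1.311, 0.276, 1.505, -0, 1.361, -0.121], TCP at [0.214, -0.534, 0.205] pointing down, gripper open.
Joint ranges: [-2.89, 2.89], [-0.75, 2.08], [0.22, 2.7], [-1.18, 4.32], [0.11, 2.71], [-2.7, 2.7]. Speed limits (rad/s): [2.57, 2.57, 3.14, 3.14, 3.14, 3.14].

## Interface

Orientations are given as a rotation vector (axis times angle).
In Python, from cell import robot gives the robot as it stands.
- The arm moves only by the tool play_rows, never from a script. Its argument "targets" is a list of rows, each an object of numbers: "x", "y", "z": the shift along the tool's x, y, z in units of 50 mm (1.0 is 50 mm); "ax", "ay", "az": the turn, a rotation vector about the tool's x, y, z in units of 8 degrees (1.0 is 8 degrees). In form: [{"x": .., "y": .., "z": .., "ax": .., "ay": .., "az": ..}, ...]. A call has exactly 5 rows; each row shifts and turns the commanded pose from where the row before left it, along the tool's axes as they then stand; what a row does not reach is not made up. A row lasts 1/10 s, in which the tool goes at most 50 mm and 8.59 degrees, less where a joint would pass 70% of its speed; a pose out of reach is approached as far as the arm can. A call is refused whole if a number of a shift passes 1 or a number of a turn 1, either way. A call with a gripper value outside its range is refused whole. "claw" is the opening, from -1 (shut) to 1 (fully open), set as the call begins (left out, the last holds). The fingers move at their own pace and stop on an object; "force" is the grip in N (left out, the last holds). Time passes only in rows, so rows that do not move let the fingers close, or fill a call up. It gives the time, the measured TCP pose, the force, the opening and the grip force at its end, in the units of the state.
- robot.sense(): the state, without advancing time (a new reading comes with each control period).
- robot.capture(name): name is "scene" or "top"; returns a dict with "frame" (420x560x3 uint8, red, green, blue), "fx", "fy", "cx", "cy" (pixels), "rvec" (rotation vector, rad) and "tvec" (3), from world to camera coordinates, as OpenCV has them. Camera axes: x right, y down, z forward; pixel columns grow to the right and rows downward; lengths in m; the calibration is good to about 2 mm. A picture is of the moment at which its call begins. There is no depth.
- robot.close_job(): hands the job in; it is judged then, once.
The state is a dict: "clock": time; "qpos": joint angles; "joint_vel": joint speeds; "joint_efforts": joint torques, N m; "tcp_pos": TCP position; "orientation": TCP orientation; "force": force on the tool from outside, world axes, zero at the start; "ft_torque": the same for the moment, N m; "gripper_width": finger opening in m; "gripper_force": force on a finger pad.
Only numpy, scipy, OpenCV 4.12 (cv2) and the standard library are available. Lean on these libraries where they do the work, as an engineer would, in place of code of your own. Each camera call takes 0.05 s, during which the arm holds its last target. There are 200 camera calls.

## Task

Take the blue-capped vial from the grey pocket tray, stand it fully home in the round socket on the ledge at the dry box's left side, and let go of it, with the lid still shut. Then take the black bar handle on the dry box's lid and pull the lid free of its sticky seal without letting it fly wide open, and finish while still holding it by the handle, steady and slightly open, with its front edge about 30 mm up, ready for a colleague to load the vial. Leave the white-capped vials in the tray and the forceps where they are.

Things in the scene. Friction and masses are not known exactly. Their poses are not given: they have to be found in the camera images.
- blue_vial_center (a point): centre (half-way up, on the axis) of the loose glass vial with the BLUE cap, the one to move: a round cylinder 16 mm across and 42 mm high (the cap is the top 16 mm), about 20 g, its z axis upright; it stands 15 mm deep in a pocket of the tray, so its top 27 mm stand clear
- white_vial_1_center (a point): centre of a loose vial of the same size with a WHITE cap, in another pocket of the tray; leave it alone
- white_vial_2_center (a point): centre of a second vial with a WHITE cap, in another pocket; leave it alone
- pocket_tray: fixed grey tray, 66 x 186 mm at its foot and 20 mm high, origin at the centre of its underside, with one row of four round pockets (18 mm wide, 15 mm deep, floor 5 mm above the bench) along its y axis, at y = -60, -20, +20 and +60 mm; three hold vials and which is where varies. Nothing stands beside the row along the tray's x axis
- dry_box: fixed grey dry box (a small desiccator), 160 mm (its x) by 170 mm (its y), rim 65 mm above the bench; origin at the centre of its underside; its x axis points from the front to the hinge side at the back, its y axis to the ledge at its left, z up. A dial is on its front. The ledge, 80 mm (x) by 88 mm (y) and 18 mm high, adjoins the box's +y side. The shut lid's top lies 76 mm above the bench
- socket (a point): centre of the mouth of the round socket in the ledge, 18 mm above the bench, at x = -30 mm, y = +145 mm from the box's origin: 21 mm wide, 12 mm deep, with a chamfered rim; a vial fully home has its centre 9 mm above this point
- lid_handle (a point): centre of the lid's handle, a round black bar 13 mm thick and 76 mm long, parallel to the box's y axis, on two thin steel posts 30 mm either side of the centre; with the lid shut it is 101 mm above the bench and 25 mm above the lid's top, and 15 mm behind the lid's front edge. It moves with the lid. It can be gripped from above, one finger before and one behind the bar
- lid_hinge (a point): point on the lid's hinge line, which runs along the box's y axis at its back rim, 65 mm above the bench; with the lid shut the handle's centre lies 145 mm in front of it (-x of the box) and 36 mm above it; the lid's front edge is 160 mm in front of it
- dry_lid (a joint): opening angle of the lid in rad: 0 shut, growing as the front edge rises (0.19 = front edge 30 mm up), stop at 0.40. A sticky seal holds the lid: the upward pull needed at the handle is about 15 N over the first few mm of lift, then gives way to 6 to 8 N at 15 mm and a few N from 25 to 40 mm of lift. The seal and the lid's weight pull it shut again whenever it is let go
- forceps: thin steel forceps lying on the bench, 135 mm long, a bystander; leave it where it lies

How it is judged:
On the way, in this order (a step that is already met when the one before it is completed fails the run):
1. the blue-capped vial stands fully home in the ledge's socket, released, with the lid still shut (horizontal distance between blue_vial_center and socket below 0.007 m and z of blue_vial_center in the frame of dry_box between 0.018 and 0.033 m and angle between blue_vial_center's own z axis and vertical below 0.3 rad and contact force between the fingers and blue_vial below 0.1 N and value of joint dry_lid below 0.03 rad), for 0.2 s.
2. the lid is broken free of its seal and stands clear of it, held by the gripper (value of joint dry_lid above 0.11 rad and contact force between the fingers and dry_lid above 0.5 N), for 0.2 s.
At the end, for the whole second after the job is handed in: The gripper still holds the lid (fingers touching it) steady at 0.12 to 0.27 rad, its front edge about 19 to 43 mm up, and the blue-capped vial stands untouched and upright, fully home in the socket (within 7 mm of its axis) (horizontal distance between blue_vial_center and socket below 0.007 m and z of blue_vial_center in the frame of dry_box between 0.018 and 0.033 m and angle between blue_vial_center's own z axis and vertical below 0.3 rad and contact force between the fingers and blue_vial below 0.1 N and value of joint dry_lid between 0.12 and 0.27 rad and velocity of joint dry_lid between -0.05 and 0.05 rad/s and contact force between the fingers and dry_lid above 0.5 N); the arm keeps its last pose, push and grip.
It fails at once if the lid flies wide open (beyond 0.34 rad, front edge over 53 mm up) (value of joint dry_lid above 0.34 rad).
It fails at once if a white-capped vial is taken or knocked out of place (moved over 15 mm) (distance of any of white_vial_1_center, white_vial_2_center from where it was at the start of the episode above 0.015 m).
It fails at once if the forceps are pushed away (over 30 mm) (distance of forceps from where it was at the start of the episode above 0.03 m).
It also fails if it takes over 53 s, if anything falls off the work surface, if the arm or the gripper's body presses on something with over 40 N, if the wrist force passes 120 N, or if a joint passes its speed limit or range.

## Working session

There is one attempt and no reset: what is moved stays moved. The work goes in short steps, Python scripts to look and compute and a tool call to move; the robot and the scene stay as the last step left them, time stands still between calls to the robot, and variables do not carry over. Pictures are saved under pics/ and viewed, at most 10 in all, crops included, and the job is handed in when it is done.

Besides the shell and the picture viewer there is one more tool, called as name(argument=value, ...), one argument or row to a line, values as JSON. play_rows: Moves the arm, as the interface text tells. Its arguments: {"type":"object","properties":{"targets":{"type":"array"},"claw":{"type":"number"},"force":{"type":"number"}},"required":["targets"]}

```bash
mkdir -p pics; cat > h.py <<'E'
import numpy as np, cv2
from cell import robot
from scipy.spatial.transform import Rotation as R
def shot(name,fn):
    c=robot.capture(name); cv2.imwrite('pics/'+fn+'.png',cv2.cvtColor(c['frame'],cv2.COLOR_RGB2BGR)); np.save('pics/'+fn+'.npy',c,allow_pickle=True); return c
def load(fn): return np.load('pics/'+fn+'.npy',allow_pickle=True).item()
def ray(c,u,v,z):
    M=R.from_rotvec(c['rvec']).as_matrix(); o=-M.T@np.array(c['tvec']); d=M.T@np.array([(u-c['cx'])/c['fx'],(v-c['cy'])/c['fy'],1]); return o+d*(z-o[2])/d[2]
def proj(c,P):
    p,_=cv2.projectPoints(np.array(P,float).reshape(-1,3),np.array(c['rvec'],float),np.array(c['tvec'],float),np.array([[c['fx'],0,c['cx']],[0,c['fy'],c['cy']],[0,0,1.]]),None); return p.reshape(-1,2)
E
python3 - <<'E'
from h import *
for n in('scene','top'):
    c=shot(n,n+'0'); M=R.from_rotvec(c['rvec']).as_matrix(); print(n,-M.T@np.array(c['tvec']),c['fx'])
a=cv2.imread('pics/scene0.png');b=cv2.imread('pics/top0.png')
s=robot.sense();print(s)
E
```

```text
scene [-0.0846534  0.7131897  0.7854168] 504.00429099817285
top [ 0.4155739  -0.03743633  1.40036222] 475.20626566904417
{'clock': 0.1, 'qpos': array([-1.31099363e+00,  2.76502650e-01,  1.50596392e+00,  5.76037058e-06,
        1.36071654e+00, -1.21009474e-01]), 'joint_vel': array([ 8.08696556e-04,  7.48156951e-05, -2.87833763e-03,  6.07321009e-05,
        1.95492979e-03, -1.57314532e-03]), 'joint_efforts': array([ 1.24502061e-03, -4.05455482e+01, -2.37781262e+01,  7.04598846e-02,
        3.01122840e-02, -4.32196623e-05]), 'tcp_pos': array([ 0.21357606, -0.53332734,  0.20472483]), 'orientation': array([-3.08325811e+00, -5.94268247e-01,  1.64324262e-04]), 'force': array([ 0.13235572, -0.44184601,  0.09378731]), 'ft_torque': array([ 0.02512315, -0.03964566, -0.05532832]), 'gripper_force': 0.0, 'gripper_width': 0.09406067394491723}
```

View pics/top0.png

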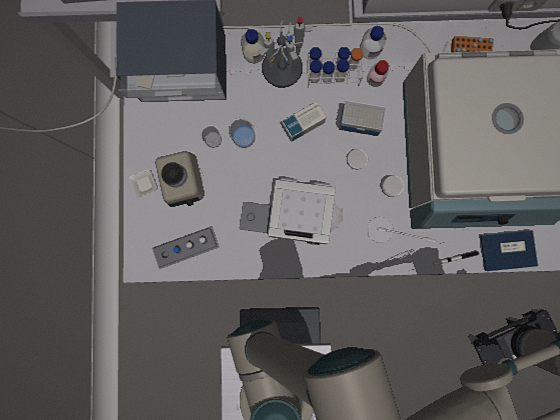

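View pics/scene0.png

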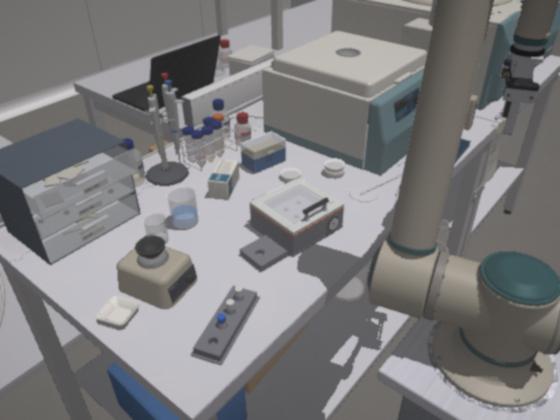

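The top view shows the tray at about (185,247) with the blue cap at about (177,249), the box at (302,211), the handle at (298,234), and the socket at about (250,216). I'll take a closer crop.

```bash
python3 - <<'E'
import cv2
b=cv2.imread('pics/top0.png')[170:275,145:345]
cv2.imwrite('pics/c1.png',cv2.resize(b,(800,420),interpolation=cv2.INTER_CUBIC))
b=cv2.imread('pics/scene0.png')[170:370,180:380]
cv2.imwrite('pics/c2.png',cv2.resize(b,(600,600),interpolation=cv2.INTER_CUBIC))
E
```

```text
(no output)
```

View pics/c1.png

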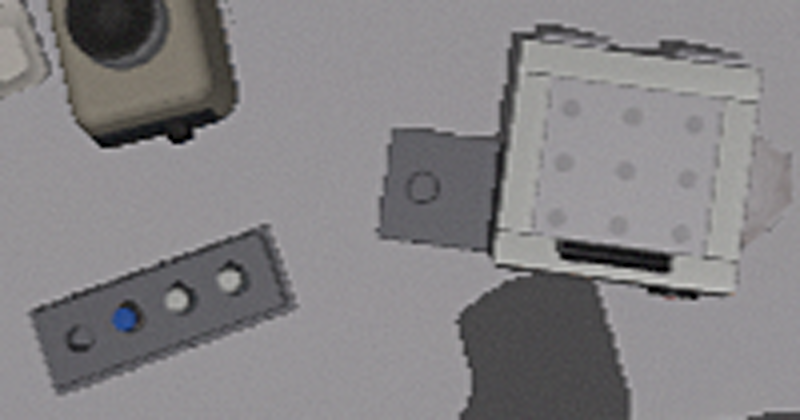

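View pics/c2.png

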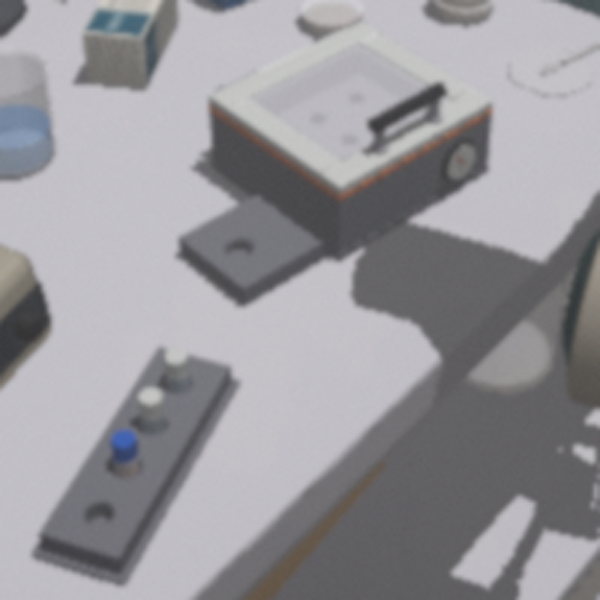

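Top crop: blue cap (124,319), empty pocket (81,338), white caps (178,299) and (232,279), socket (422,187), handle ends (558,248) and (671,264). Scene crop: blue cap (123,437), socket (240,247), handle ends (374,122) and (440,91).

```bash
python3 - <<'E'
from h import *
t=load('top0');s=load('scene0')
T=lambda x,y,z:ray(t,145+(x+.5)/4-.5,170+(y+.5)/4-.5,z)
S=lambda x,y,z:ray(s,180+(x+.5)/3-.5,170+(y+.5)/3-.5,z)
f=lambda n,p:print(n,p.round(4))
B=T(124,319,.047);W1=T(178,299,.047);W2=T(232,279,.047)
for n,p in [('B',B),('W1',W1),('W2',W2),('empty',T(81,338,.02)),('sock',T(422,187,.018)),('h1',T(558,248,.105)),('h2',T(671,264,.105)),
 ('Bs',S(123,433,.047)),('W1s',S(150,394,.047)),('W2s',S(176,353,.047)),('socks',S(240,247,.018)),('h1s',S(374,122,.101)),('h2s',S(440,91,.101))]: f(n,p)
L=[T(x,y,.076) for x,y in((493,265),(738,293),(762,72),(517,35))]
for p in L:f('lid',p)
lc=sum(L)/4; f('lidc',lc)
for a,b in((0,1),(1,2),(2,3),(3,0)):print(np.linalg.norm(L[a]-L[b]))
d=(W2-B);print('tray yaw of line',np.degrees(np.arctan2(d[1],d[0])),np.linalg.norm(d))
for a,b in((1,0),(2,3)):
  d=L[b]-L[a];print('box y dir',np.degrees(np.arctan2(d[1],d[0])))
d=T(558,248,.105)-T(671,264,.105);print('handle dir',np.degrees(np.arctan2(d[1],d[0])),np.linalg.norm(d))
E
```

```text
B [0.4353 0.275  0.047 ]
W1 [0.4484 0.2365 0.047 ]
W2 [0.4614 0.198  0.047 ]
empty [0.4229 0.3124 0.02  ]
sock [0.5254 0.0635 0.018 ]
h1 [ 0.4741 -0.0345  0.105 ]
h2 [ 0.461  -0.1111  0.105 ]
Bs [0.4383 0.2717 0.047 ]
W1s [0.4487 0.2359 0.047 ]
W2s [0.4615 0.197  0.047 ]
socks [0.5235 0.0615 0.018 ]
h1s [ 0.4742 -0.0426  0.101 ]
h2s [ 0.4586 -0.1082  0.101 ]
lid [0.4649 0.0111 0.076 ]
lid [ 0.4406 -0.1586  0.076 ]
lid [ 0.5948 -0.1813  0.076 ]
lid [ 0.6261 -0.0099  0.076 ]
lidc [ 0.5316 -0.0847  0.076 ]
0.17140756009862942
0.15593255839963066
0.17418645186904902
0.16259549835281703
tray yaw of line -71.2670254017541 0.08133979205779836
box y dir 81.83007407208834
box y dir 79.64197573145067
handle dir 80.28078565430818 0.07767838817119818
```

```bash
cat >> h.py <<'E'
def plan(p,yaw,n):
    "n rows to TCP p, tool down, closing axis at yaw (deg, mod 180)"
    s=robot.sense(); q=np.array(s['tcp_pos']); Rm=R.from_rotvec(s['orientation'])
    a=np.radians(yaw); y=np.array([np.cos(a),np.sin(a),0]); z=np.array([0,0,-1.])
    Rt=[R.from_matrix(np.c_[np.cross(k*y,z),k*y,z]) for k in(1,-1)]
    Rt=min(Rt,key=lambda r:(Rm.inv()*r).magnitude()); w=(Rm.inv()*Rt).as_rotvec()/n; d=(np.array(p)-q)/n
    for i in range(n):
        v=Rm.inv().apply(d)/.05; print('{'+','.join(f'"{k}":{x:.3f}' for k,x in zip(('x','y','z','ax','ay','az'),[*v,*np.degrees(w)/8]))+'}')
        Rm=Rm*R.from_rotvec(w)
    print(np.round(q,4),np.round(s['orientation'],3),s['clock'])
E
python3 -c "
from h import *
plan([.436,.274,.13],18.7,20)"
```

```text
{"x":0.507,"y":-0.667,"z":0.076,"ax":-0.000,"ay":-0.000,"az":-0.543}
{"x":0.556,"y":-0.626,"z":0.076,"ax":-0.000,"ay":-0.000,"az":-0.543}
{"x":0.601,"y":-0.583,"z":0.076,"ax":-0.000,"ay":-0.000,"az":-0.543}
{"x":0.644,"y":-0.535,"z":0.076,"ax":-0.000,"ay":-0.000,"az":-0.543}
{"x":0.683,"y":-0.485,"z":0.076,"ax":-0.000,"ay":-0.000,"az":-0.543}
{"x":0.717,"y":-0.432,"z":0.076,"ax":-0.000,"ay":-0.000,"az":-0.543}
{"x":0.748,"y":-0.376,"z":0.075,"ax":-0.000,"ay":-0.000,"az":-0.543}
{"x":0.774,"y":-0.319,"z":0.075,"ax":-0.000,"ay":-0.000,"az":-0.543}
{"x":0.796,"y":-0.259,"z":0.075,"ax":-0.000,"ay":-0.000,"az":-0.543}
{"x":0.814,"y":-0.198,"z":0.075,"ax":-0.000,"ay":-0.000,"az":-0.543}
{"x":0.826,"y":-0.136,"z":0.075,"ax":-0.000,"ay":-0.000,"az":-0.543}
{"x":0.834,"y":-0.073,"z":0.075,"ax":-0.000,"ay":-0.000,"az":-0.543}
{"x":0.837,"y":-0.009,"z":0.075,"ax":-0.000,"ay":-0.000,"az":-0.543}
{"x":0.836,"y":0.054,"z":0.075,"ax":-0.000,"ay":-0.000,"az":-0.543}
{"x":0.829,"y":0.117,"z":0.075,"ax":-0.000,"ay":-0.000,"az":-0.543}
{"x":0.818,"y":0.180,"z":0.075,"ax":-0.000,"ay":-0.000,"az":-0.543}
{"x":0.802,"y":0.241,"z":0.075,"ax":-0.000,"ay":-0.000,"az":-0.543}
{"x":0.781,"y":0.301,"z":0.075,"ax":-0.000,"ay":-0.000,"az":-0.543}
{"x":0.756,"y":0.359,"z":0.075,"ax":-0.000,"ay":-0.000,"az":-0.543}
{"x":0.727,"y":0.416,"z":0.075,"ax":-0.000,"ay":-0.000,"az":-0.543}
[ 0.2136 -0.5333  0.2047] [-3.083 -0.594  0.   ] 0.1
```

play_rows(
  targets=[
    {"x":0.5,"y":-0.67,"z":0.05,"az":-0.54},
    {"x":0.56,"y":-0.63,"z":0.05,"az":-0.54},
    {"x":0.6,"y":-0.58,"z":0.05,"az":-0.54},
    {"x":0.64,"y":-0.53,"z":0.05,"az":-0.54},
    {"x":0.68,"y":-0.48,"z":0.05,"az":-0.54},
  ],
  claw=1,
)

```text
invalid input at $.targets[0]: expected keys x, y, z, ax, ay, az
```

play_rows(
  targets=[
    {"x":0.72,"y":-0.43,"z":0.05,"az":-0.54},
    {"x":0.75,"y":-0.38,"z":0.05,"az":-0.54},
    {"x":0.77,"y":-0.32,"z":0.05,"az":-0.54},
    {"x":0.8,"y":-0.26,"z":0.05,"az":-0.54},
    {"x":0.81,"y":-0.2,"z":0.05,"az":-0.54},
  ],
)

```text
invalid input at $.targets[0]: expected keys x, y, z, ax, ay, az
```

play_rows(
  targets=[
    {"x":0.83,"y":-0.14,"z":0.05,"az":-0.54},
    {"x":0.83,"y":-0.07,"z":0.05,"az":-0.54},
    {"x":0.84,"y":-0.01,"z":0.05,"az":-0.54},
    {"x":0.84,"y":0.05,"z":0.05,"az":-0.54},
    {"x":0.83,"y":0.12,"z":0.05,"az":-0.54},
  ],
)

```text
invalid input at $.targets[0]: expected keys x, y, z, ax, ay, az
```

play_rows(
  targets=[
    {"x":0.82,"y":0.18,"z":0.05,"az":-0.54},
    {"x":0.8,"y":0.24,"z":0.05,"az":-0.54},
    {"x":0.78,"y":0.3,"z":0.05,"az":-0.54},
    {"x":0.76,"y":0.36,"z":0.05,"az":-0.54},
    {"x":0.73,"y":0.42,"z":0.05,"az":-0.54},
  ],
)

```text
invalid input at $.targets[0]: expected keys x, y, z, ax, ay, az
```

```bash
python3 -c "
from h import *
plan([.436,.274,.10],18.7,5)
plan([.436,.274,.024],18.7,5)"
```

```text
{"x":2.026,"y":-2.667,"z":0.424,"ax":-0.002,"ay":-0.002,"az":-2.172}
{"x":2.730,"y":-1.940,"z":0.422,"ax":-0.002,"ay":-0.002,"az":-2.172}
{"x":3.185,"y":-1.036,"z":0.421,"ax":-0.002,"ay":-0.002,"az":-2.172}
{"x":3.349,"y":-0.038,"z":0.420,"ax":-0.002,"ay":-0.002,"az":-2.172}
{"x":3.208,"y":0.964,"z":0.419,"ax":-0.002,"ay":-0.002,"az":-2.172}
[ 0.2136 -0.5333  0.2047] [-3.083 -0.594  0.   ] 0.1
{"x":2.026,"y":-2.666,"z":0.728,"ax":-0.002,"ay":-0.002,"az":-2.172}
{"x":2.730,"y":-1.940,"z":0.726,"ax":-0.002,"ay":-0.002,"az":-2.172}
{"x":3.185,"y":-1.036,"z":0.725,"ax":-0.002,"ay":-0.002,"az":-2.172}
{"x":3.349,"y":-0.038,"z":0.724,"ax":-0.002,"ay":-0.002,"az":-2.172}
{"x":3.208,"y":0.964,"z":0.723,"ax":-0.002,"ay":-0.002,"az":-2.172}
[ 0.2136 -0.5333  0.2047] [-3.083 -0.594  0.   ] 0.1
```

All six keys are required.

play_rows(
  targets=[
    {"x":0.5,"y":-0.67,"z":0.05,"ax":0,"ay":0,"az":-0.54},
    {"x":0.56,"y":-0.63,"z":0.05,"ax":0,"ay":0,"az":-0.54},
    {"x":0.6,"y":-0.58,"z":0.05,"ax":0,"ay":0,"az":-0.54},
    {"x":0.64,"y":-0.53,"z":0.05,"ax":0,"ay":0,"az":-0.54},
    {"x":0.68,"y":-0.48,"z":0.05,"ax":0,"ay":0,"az":-0.54},
  ],
  claw=1,
)

```text
clock: 0.6
tcp_pos: [0.2693, -0.3307, 0.1925]
orientation: [-2.917, -1.165, -0.0]
force: [-0.1, -1.4, 0.6]
gripper_width: 0.0938
gripper_force: 0.0
```

play_rows(
  targets=[
    {"x":0.72,"y":-0.43,"z":0.05,"ax":0,"ay":0,"az":-0.54},
    {"x":0.75,"y":-0.38,"z":0.05,"ax":0,"ay":0,"az":-0.54},
    {"x":0.77,"y":-0.32,"z":0.05,"ax":0,"ay":0,"az":-0.54},
    {"x":0.8,"y":-0.26,"z":0.05,"ax":0,"ay":0,"az":-0.54},
    {"x":0.81,"y":-0.2,"z":0.05,"ax":0,"ay":0,"az":-0.54},
  ],
)

```text
clock: 1.1
tcp_pos: [0.3252, -0.129, 0.1803]
orientation: [2.647, 1.692, 0.0]
force: [1.1, -0.5, -0.3]
gripper_width: 0.094
gripper_force: 0.0
```

play_rows(
  targets=[
    {"x":0.83,"y":-0.14,"z":0.05,"ax":0,"ay":0,"az":-0.54},
    {"x":0.83,"y":-0.07,"z":0.05,"ax":0,"ay":0,"az":-0.54},
    {"x":0.84,"y":-0.01,"z":0.05,"ax":0,"ay":0,"az":-0.54},
    {"x":0.84,"y":0.05,"z":0.05,"ax":0,"ay":0,"az":-0.54},
    {"x":0.83,"y":0.12,"z":0.05,"ax":0,"ay":0,"az":-0.54},
  ],
)

```text
clock: 1.6
tcp_pos: [0.3817, 0.073, 0.1678]
orientation: [2.282, 2.159, -0.0]
force: [0.1, -1.1, -0.1]
gripper_width: 0.0939
gripper_force: 0.0
```

play_rows(
  targets=[
    {"x":0.82,"y":0.18,"z":0.05,"ax":0,"ay":0,"az":-0.54},
    {"x":0.8,"y":0.24,"z":0.05,"ax":0,"ay":0,"az":-0.54},
    {"x":0.78,"y":0.3,"z":0.05,"ax":0,"ay":0,"az":-0.54},
    {"x":0.76,"y":0.36,"z":0.05,"ax":0,"ay":0,"az":-0.54},
    {"x":0.73,"y":0.42,"z":0.05,"ax":0,"ay":0,"az":-0.54},
  ],
)

```text
clock: 2.1
tcp_pos: [0.4389, 0.2747, 0.155]
orientation: [-1.837, -2.549, 0.001]
force: [-0.0, 0.4, 0.4]
gripper_width: 0.0942
gripper_force: 0.0
```

```bash
python3 -c "
from h import *
plan([.436,.274,.09],18.7,5)
"
```

```text
{"x":0.001,"y":-0.012,"z":0.260,"ax":-0.001,"ay":0.001,"az":-0.007}
{"x":0.001,"y":-0.012,"z":0.260,"ax":-0.001,"ay":0.001,"az":-0.007}
{"x":0.001,"y":-0.012,"z":0.260,"ax":-0.001,"ay":0.001,"az":-0.007}
{"x":0.001,"y":-0.012,"z":0.260,"ax":-0.001,"ay":0.001,"az":-0.007}
{"x":0.001,"y":-0.012,"z":0.260,"ax":-0.001,"ay":0.001,"az":-0.007}
[0.4389 0.2747 0.155 ] [-1.837e+00 -2.549e+00  1.000e-03] 2.1
```

play_rows(
  targets=[
    {"x":0,"y":-0.06,"z":0.6,"ax":0,"ay":0,"az":-0.03},
    {"x":0,"y":0,"z":0.8,"ax":0,"ay":0,"az":0},
    {"x":0,"y":0,"z":0.7,"ax":0,"ay":0,"az":0},
    {"x":0,"y":0,"z":0.49,"ax":0,"ay":0,"az":0},
    {"x":0,"y":0,"z":0,"ax":0,"ay":0,"az":0},
  ],
)

```text
clock: 2.6
tcp_pos: [0.433, 0.2706, 0.0226]
orientation: [-1.834, -2.546, 0.012]
force: [-0.4, -0.9, -0.0]
gripper_width: 0.0941
gripper_force: 0.0
```

play_rows(
  targets=[
    {"x":0,"y":0,"z":0,"ax":0,"ay":0,"az":0},
    {"x":0,"y":0,"z":0,"ax":0,"ay":0,"az":0},
    {"x":0,"y":0,"z":0,"ax":0,"ay":0,"az":0},
    {"x":0,"y":0,"z":0,"ax":0,"ay":0,"az":0},
    {"x":0,"y":0,"z":0,"ax":0,"ay":0,"az":0},
  ],
  claw=-1,
  force=10,
)

```text
clock: 3.1
tcp_pos: [0.4367, 0.2722, 0.0267]
orientation: [1.836, 2.548, 0.002]
force: [0.4, 0.3, -0.2]
gripper_width: 0.0571
gripper_force: 0.0
```

play_rows(
  targets=[
    {"x":0,"y":0,"z":0,"ax":0,"ay":0,"az":0},
    {"x":0,"y":0,"z":0,"ax":0,"ay":0,"az":0},
    {"x":0,"y":0,"z":0,"ax":0,"ay":0,"az":0},
    {"x":0,"y":0,"z":0,"ax":0,"ay":0,"az":0},
    {"x":0,"y":0,"z":0,"ax":0,"ay":0,"az":0},
  ],
)

```text
clock: 3.6
tcp_pos: [0.4362, 0.272, 0.0259]
orientation: [-1.836, -2.549, 0.0]
force: [0.1, 0.6, 0.4]
gripper_width: 0.0177
gripper_force: 0.0
```

play_rows(
  targets=[
    {"x":0,"y":0,"z":0,"ax":0,"ay":0,"az":0},
    {"x":0,"y":0,"z":0,"ax":0,"ay":0,"az":0},
    {"x":0,"y":0,"z":0,"ax":0,"ay":0,"az":0},
    {"x":0,"y":0,"z":0,"ax":0,"ay":0,"az":0},
    {"x":0,"y":0,"z":0,"ax":0,"ay":0,"az":0},
  ],
)

```text
clock: 4.1
tcp_pos: [0.4362, 0.272, 0.0259]
orientation: [1.836, 2.549, -0.0]
force: [-0.8, -0.6, 0.9]
gripper_width: 0.0154
gripper_force: 10.0
```

play_rows(
  targets=[
    {"x":0,"y":0,"z":-0.15,"ax":0,"ay":0,"az":0},
    {"x":0,"y":0,"z":-0.25,"ax":0,"ay":0,"az":0},
    {"x":0,"y":0,"z":-0.4,"ax":0,"ay":0,"az":0},
    {"x":0,"y":0,"z":-0.4,"ax":0,"ay":0,"az":0},
    {"x":0,"y":0,"z":-0.3,"ax":0,"ay":0,"az":0},
  ],
)

```text
clock: 4.6
tcp_pos: [0.4367, 0.2723, 0.1027]
orientation: [1.836, 2.548, 0.002]
force: [0.3, 0.5, -0.2]
gripper_width: 0.0156
gripper_force: 10.0
```

```bash
python3 -c "
from h import *
plan([.525,.063,.10],-9.5,10)
shot('scene','s1')
c=load('s1')['frame'][150:350,170:370];cv2.imwrite('pics/c3.png',cv2.cvtColor(cv2.resize(c,(600,600),interpolation=cv2.INTER_CUBIC),cv2.COLOR_RGB2BGR))
"
```

```text
{"x":-0.453,"y":0.035,"z":0.005,"ax":0.001,"ay":-0.000,"az":0.349}
{"x":-0.451,"y":0.057,"z":0.005,"ax":0.001,"ay":-0.000,"az":0.349}
{"x":-0.447,"y":0.079,"z":0.005,"ax":0.001,"ay":-0.000,"az":0.349}
{"x":-0.443,"y":0.101,"z":0.005,"ax":0.001,"ay":-0.000,"az":0.349}
{"x":-0.437,"y":0.122,"z":0.005,"ax":0.001,"ay":-0.000,"az":0.349}
{"x":-0.431,"y":0.143,"z":0.005,"ax":0.001,"ay":-0.000,"az":0.349}
{"x":-0.424,"y":0.164,"z":0.005,"ax":0.001,"ay":-0.000,"az":0.349}
{"x":-0.415,"y":0.185,"z":0.005,"ax":0.001,"ay":-0.000,"az":0.349}
{"x":-0.405,"y":0.205,"z":0.005,"ax":0.001,"ay":-0.000,"az":0.349}
{"x":-0.395,"y":0.224,"z":0.005,"ax":0.001,"ay":-0.000,"az":0.349}
[0.4367 0.2723 0.1027] [1.836e+00 2.548e+00 2.000e-03] 4.6
```

View pics/c3.png

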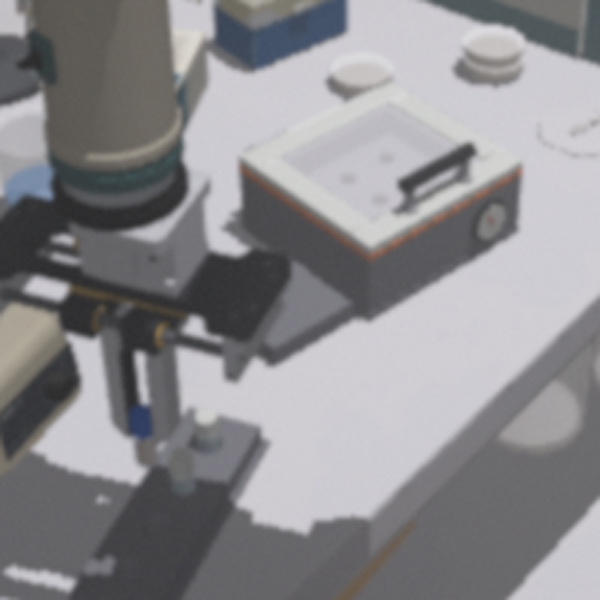

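Held: the blue vial hangs upright in the fingers (140,420), and the white vials are in place. Next I move above the socket.

play_rows(
  targets=[
    {"x":-0.45,"y":0.04,"z":0,"ax":0,"ay":0,"az":0.35},
    {"x":-0.45,"y":0.06,"z":0,"ax":0,"ay":0,"az":0.35},
    {"x":-0.45,"y":0.08,"z":0,"ax":0,"ay":0,"az":0.35},
    {"x":-0.44,"y":0.1,"z":0,"ax":0,"ay":0,"az":0.35},
    {"x":-0.44,"y":0.12,"z":0,"ax":0,"ay":0,"az":0.35},
  ],
)

```text
clock: 5.15
tcp_pos: [0.4807, 0.1667, 0.1009]
orientation: [2.135, 2.304, -0.0]
force: [-0.1, 0.2, 0.4]
gripper_width: 0.0155
gripper_force: 10.0
```

play_rows(
  targets=[
    {"x":-0.43,"y":0.14,"z":0.1,"ax":0,"ay":0,"az":0.35},
    {"x":-0.42,"y":0.16,"z":0.2,"ax":0,"ay":0,"az":0.35},
    {"x":-0.42,"y":0.18,"z":0.2,"ax":0,"ay":0,"az":0.35},
    {"x":-0.4,"y":0.2,"z":0.2,"ax":0,"ay":0,"az":0.35},
    {"x":-0.4,"y":0.22,"z":0.1,"ax":0,"ay":0,"az":0.35},
  ],
)

```text
clock: 5.65
tcp_pos: [0.5232, 0.0621, 0.06]
orientation: [-2.4, -2.026, 0.002]
force: [0.2, 0.4, -0.5]
gripper_width: 0.0158
gripper_force: 10.0
```

play_rows(
  targets=[
    {"x":0,"y":0,"z":0.1,"ax":0,"ay":0,"az":0},
    {"x":0,"y":0,"z":0,"ax":0,"ay":0,"az":0},
    {"x":0,"y":0,"z":0,"ax":0,"ay":0,"az":0},
    {"x":0,"y":0,"z":0,"ax":0,"ay":0,"az":0},
    {"x":0,"y":0,"z":0,"ax":0,"ay":0,"az":0},
  ],
)

```text
clock: 6.15
tcp_pos: [0.5235, 0.0637, 0.0563]
orientation: [2.397, 2.03, 0.001]
force: [0.0, 0.3, -0.1]
gripper_width: 0.0156
gripper_force: 10.0
```

```bash
python3 -c "
from h import *
plan([.525,.062,.044],-9.5,1)
shot('scene','s2')
s=load('s2');print(proj(s,[[.525,.063,.018],[.525,.063,.023],robot.sense()['tcp_pos']]))
c=s['frame'][190:310,190:340];cv2.imwrite('pics/c4.png',cv2.cvtColor(cv2.resize(c,(750,600),interpolation=cv2.INTER_CUBIC),cv2.COLOR_RGB2BGR))
"
```

```text
{"x":-0.029,"y":0.035,"z":0.247,"ax":0.004,"ay":-0.001,"az":0.004}
[0.5235 0.0637 0.0563] [2.397e+00 2.030e+00 1.000e-03] 6.15
[[258.75613873 252.07259123]
 [258.67927339 250.43436203]
 [258.45050438 239.69857309]]
```

View pics/c4.png

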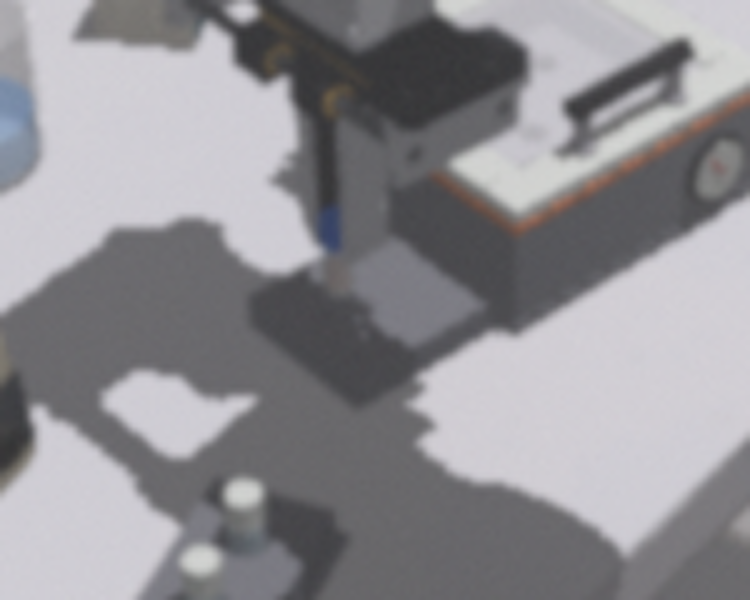

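Vial hangs above the ledge, its bottom near crop (340,290), consistent with the projected socket. Lowering.

play_rows(
  targets=[
    {"x":-0.02,"y":0.03,"z":0.1,"ax":0,"ay":0,"az":0},
    {"x":0,"y":0,"z":0.1,"ax":0,"ay":0,"az":0},
    {"x":0,"y":0,"z":0.1,"ax":0,"ay":0,"az":0},
    {"x":0,"y":0,"z":0.06,"ax":0,"ay":0,"az":0},
    {"x":0,"y":0,"z":0.05,"ax":0,"ay":0,"az":0},
  ],
)

```text
clock: 6.7
tcp_pos: [0.5247, 0.0616, 0.0349]
orientation: [-2.398, -2.029, 0.001]
force: [-0.2, -0.2, -0.5]
gripper_width: 0.0158
gripper_force: 10.0
```

play_rows(
  targets=[
    {"x":0,"y":0,"z":0,"ax":0,"ay":0,"az":0},
    {"x":0,"y":0,"z":0,"ax":0,"ay":0,"az":0},
    {"x":0,"y":0,"z":0,"ax":0,"ay":0,"az":0},
    {"x":0,"y":0,"z":0,"ax":0,"ay":0,"az":0},
    {"x":0,"y":0,"z":0,"ax":0,"ay":0,"az":0},
  ],
)

```text
clock: 7.2
tcp_pos: [0.525, 0.0616, 0.0356]
orientation: [2.398, 2.029, 0.0]
force: [-0.7, 0.3, -0.7]
gripper_width: 0.0153
gripper_force: 10.0
```

play_rows(
  targets=[
    {"x":0,"y":0,"z":0.05,"ax":0,"ay":0,"az":0},
    {"x":0,"y":0,"z":0.05,"ax":0,"ay":0,"az":0},
    {"x":0,"y":0,"z":0.05,"ax":0,"ay":0,"az":0},
    {"x":0,"y":0,"z":0.02,"ax":0,"ay":0,"az":0},
    {"x":0,"y":0,"z":0,"ax":0,"ay":0,"az":0},
  ],
)

```text
clock: 7.7
tcp_pos: [0.5248, 0.0617, 0.0268]
orientation: [-2.398, -2.029, 0.001]
force: [-0.3, -0.5, -0.2]
gripper_width: 0.0155
gripper_force: 10.0
```

play_rows(
  targets=[
    {"x":0,"y":0,"z":0,"ax":0,"ay":0,"az":0},
    {"x":0,"y":0,"z":0,"ax":0,"ay":0,"az":0},
    {"x":0,"y":0,"z":0,"ax":0,"ay":0,"az":0},
    {"x":0,"y":0,"z":0,"ax":0,"ay":0,"az":0},
    {"x":0,"y":0,"z":0,"ax":0,"ay":0,"az":0},
  ],
)

```text
clock: 8.2
tcp_pos: [0.5249, 0.0617, 0.0269]
orientation: [2.398, 2.029, -0.0]
force: [0.7, -0.8, 0.2]
gripper_width: 0.0154
gripper_force: 10.0
```

play_rows(
  targets=[
    {"x":0,"y":0,"z":0,"ax":0,"ay":0,"az":0},
    {"x":0,"y":0,"z":0,"ax":0,"ay":0,"az":0},
    {"x":0,"y":0,"z":0,"ax":0,"ay":0,"az":0},
    {"x":0,"y":0,"z":0,"ax":0,"ay":0,"az":0},
    {"x":0,"y":0,"z":0,"ax":0,"ay":0,"az":0},
  ],
  claw=0.1,
)

```text
clock: 8.7
tcp_pos: [0.525, 0.0617, 0.027]
orientation: [2.398, 2.029, 0.0]
force: [-0.0, 0.4, -0.6]
gripper_width: 0.0503
gripper_force: 0.0
```

play_rows(
  targets=[
    {"x":0,"y":0,"z":-0.2,"ax":0,"ay":0,"az":0},
    {"x":0,"y":0,"z":-0.5,"ax":0,"ay":0,"az":0},
    {"x":0,"y":0,"z":-0.7,"ax":0,"ay":0,"az":0},
    {"x":0,"y":0,"z":-0.7,"ax":0,"ay":0,"az":0},
    {"x":0,"y":0,"z":-0.5,"ax":0,"ay":0,"az":0},
  ],
)

```text
clock: 9.2
tcp_pos: [0.5258, 0.0617, 0.1601]
orientation: [2.397, 2.027, 0.004]
force: [0.7, 0.6, -0.4]
gripper_width: 0.0517
gripper_force: 0.0
```

```bash
python3 -c "
from h import *
plan([.467,-.074,.155],-9.5,5)
t=shot('top','t3');s=shot('scene','s3')
a=s['frame'][190:290,200:340];b=t['frame'][200:250,235:305]
a=cv2.resize(a,(700,500),interpolation=cv2.INTER_CUBIC)
cv2.imwrite('pics/c5.png',cv2.cvtColor(a,cv2.COLOR_RGB2BGR))
"
```

```text
{"x":-0.574,"y":-0.142,"z":0.020,"ax":0.005,"ay":-0.001,"az":-0.001}
{"x":-0.574,"y":-0.142,"z":0.020,"ax":0.005,"ay":-0.001,"az":-0.001}
{"x":-0.574,"y":-0.142,"z":0.020,"ax":0.005,"ay":-0.001,"az":-0.001}
{"x":-0.574,"y":-0.142,"z":0.020,"ax":0.005,"ay":-0.001,"az":-0.001}
{"x":-0.574,"y":-0.142,"z":0.020,"ax":0.005,"ay":-0.001,"az":-0.001}
[0.5258 0.0617 0.1601] [2.397 2.027 0.004] 9.2
```

View pics/c5.png

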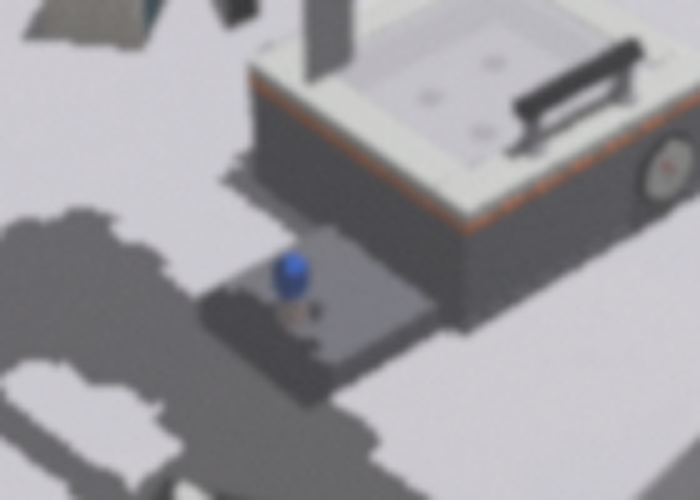

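The vial stands upright in the socket, cap at (292,270), released. On to the handle.

play_rows(
  targets=[
    {"x":-0.57,"y":-0.14,"z":0,"ax":0,"ay":0,"az":0},
    {"x":-0.57,"y":-0.14,"z":0,"ax":0,"ay":0,"az":0},
    {"x":-0.57,"y":-0.14,"z":0,"ax":0,"ay":0,"az":0},
    {"x":-0.57,"y":-0.14,"z":0,"ax":0,"ay":0,"az":0},
    {"x":-0.57,"y":-0.14,"z":0,"ax":0,"ay":0,"az":0},
  ],
)

```text
clock: 9.8
tcp_pos: [0.4654, -0.0737, 0.156]
orientation: [-2.397, -2.028, 0.002]
force: [0.7, -1.1, 0.4]
gripper_width: 0.0518
gripper_force: 0.0
```

play_rows(
  targets=[
    {"x":0,"y":0,"z":0.2,"ax":0,"ay":0,"az":0},
    {"x":0,"y":0,"z":0.2,"ax":0,"ay":0,"az":0},
    {"x":0,"y":0,"z":0.1,"ax":0,"ay":0,"az":0},
    {"x":0,"y":0,"z":0,"ax":0,"ay":0,"az":0},
    {"x":0,"y":0,"z":0,"ax":0,"ay":0,"az":0},
  ],
)

```text
clock: 10.3
tcp_pos: [0.467, -0.0722, 0.1316]
orientation: [-2.397, -2.03, 0.0]
force: [0.0, 0.2, 0.4]
gripper_width: 0.0514
gripper_force: 0.0
```

```bash
python3 -c "
from h import *
plan([.467,-.074,.084],-9.5,1)
"
```

```text
{"x":-0.035,"y":0.007,"z":0.952,"ax":-0.005,"ay":-0.002,"az":0.004}
[ 0.467  -0.0722  0.1316] [-2.397 -2.03   0.   ] 10.3
```

play_rows(
  targets=[
    {"x":-0.03,"y":0,"z":0.3,"ax":0,"ay":0,"az":0},
    {"x":0,"y":0,"z":0.3,"ax":0,"ay":0,"az":0},
    {"x":0,"y":0,"z":0.2,"ax":0,"ay":0,"az":0},
    {"x":0,"y":0,"z":0.14,"ax":0,"ay":0,"az":0},
    {"x":0,"y":0,"z":0,"ax":0,"ay":0,"az":0},
  ],
)

```text
clock: 10.8
tcp_pos: [0.4661, -0.0741, 0.0843]
orientation: [-2.397, -2.029, 0.001]
force: [-0.1, -0.0, -0.1]
gripper_width: 0.0516
gripper_force: 0.0
```

play_rows(
  targets=[
    {"x":0,"y":0,"z":0,"ax":0,"ay":0,"az":0},
    {"x":0,"y":0,"z":0,"ax":0,"ay":0,"az":0},
    {"x":0,"y":0,"z":0,"ax":0,"ay":0,"az":0},
    {"x":0,"y":0,"z":0,"ax":0,"ay":0,"az":0},
    {"x":0,"y":0,"z":0,"ax":0,"ay":0,"az":0},
  ],
  claw=-1,
  force=8,
)

```text
clock: 11.3
tcp_pos: [0.4667, -0.0746, 0.0852]
orientation: [2.398, 2.029, 0.0]
force: [-0.8, 0.2, 0.4]
gripper_width: 0.015
gripper_force: 0.0
```

play_rows(
  targets=[
    {"x":0,"y":0,"z":0,"ax":0,"ay":0,"az":0},
    {"x":0,"y":0,"z":0,"ax":0,"ay":0,"az":0},
    {"x":0,"y":0,"z":0,"ax":0,"ay":0,"az":0},
    {"x":0,"y":0,"z":0,"ax":0,"ay":0,"az":0},
    {"x":0,"y":0,"z":0,"ax":0,"ay":0,"az":0},
  ],
)

```text
clock: 11.8
tcp_pos: [0.466, -0.0745, 0.0849]
orientation: [-2.398, -2.029, 0.001]
force: [-2.5, -0.1, 2.7]
gripper_width: 0.0125
gripper_force: 8.0
```

play_rows(
  targets=[
    {"x":0,"y":0,"z":0,"ax":0,"ay":0,"az":0},
    {"x":0,"y":0,"z":0,"ax":0,"ay":0,"az":0},
    {"x":0,"y":0,"z":0,"ax":0,"ay":0,"az":0},
    {"x":0,"y":0,"z":0,"ax":0,"ay":0,"az":0},
    {"x":0,"y":0,"z":0,"ax":0,"ay":0,"az":0},
  ],
  force=40,
)

```text
clock: 12.3
tcp_pos: [0.4661, -0.0745, 0.0849]
orientation: [-2.398, -2.029, 0.001]
force: [-3.8, 0.2, 4.6]
gripper_width: 0.0117
gripper_force: 40.0
```

play_rows(
  targets=[
    {"x":0,"y":0.003,"z":-0.02,"ax":0.05,"ay":0,"az":0},
    {"x":0,"y":0.003,"z":-0.02,"ax":0.05,"ay":0,"az":0},
    {"x":0,"y":0.003,"z":-0.02,"ax":0.05,"ay":0,"az":0},
    {"x":0,"y":0.003,"z":-0.02,"ax":0.05,"ay":0,"az":0},
    {"x":0,"y":0.003,"z":-0.02,"ax":0.05,"ay":0,"az":0},
  ],
)

```text
clock: 12.8
tcp_pos: [0.4664, -0.0745, 0.0886]
orientation: [-2.376, -2.01, 0.038]
force: [-1.0, -0.9, -15.0]
gripper_width: 0.0118
gripper_force: 40.0
```

play_rows(
  targets=[
    {"x":0,"y":0.003,"z":-0.02,"ax":0.05,"ay":0,"az":0},
    {"x":0,"y":0.003,"z":-0.02,"ax":0.05,"ay":0,"az":0},
    {"x":0,"y":0.003,"z":-0.02,"ax":0.05,"ay":0,"az":0},
    {"x":0,"y":0.003,"z":-0.02,"ax":0.05,"ay":0,"az":0},
    {"x":0,"y":0.003,"z":-0.02,"ax":0.05,"ay":0,"az":0},
  ],
)

```text
clock: 13.3
tcp_pos: [0.4678, -0.0747, 0.0951]
orientation: [-2.356, -1.993, 0.071]
force: [-3.9, -1.3, -11.5]
gripper_width: 0.0118
gripper_force: 40.0
```

play_rows(
  targets=[
    {"x":0,"y":0.003,"z":-0.02,"ax":0.05,"ay":0,"az":0},
    {"x":0,"y":0.003,"z":-0.02,"ax":0.05,"ay":0,"az":0},
    {"x":0,"y":0.003,"z":-0.02,"ax":0.05,"ay":0,"az":0},
    {"x":0,"y":0.003,"z":-0.02,"ax":0.05,"ay":0,"az":0},
    {"x":0,"y":0.003,"z":-0.02,"ax":0.05,"ay":0,"az":0},
  ],
)

```text
clock: 13.8
tcp_pos: [0.4691, -0.0749, 0.1006]
orientation: [-2.336, -1.976, 0.105]
force: [-5.7, -0.5, -6.3]
gripper_width: 0.0119
gripper_force: 40.0
```

play_rows(
  targets=[
    {"x":0,"y":0.003,"z":-0.02,"ax":0.05,"ay":0,"az":0},
    {"x":0,"y":0.003,"z":-0.02,"ax":0.05,"ay":0,"az":0},
    {"x":0,"y":0.003,"z":-0.02,"ax":0.05,"ay":0,"az":0},
    {"x":0,"y":0.003,"z":-0.02,"ax":0.05,"ay":0,"az":0},
    {"x":0,"y":0.003,"z":-0.02,"ax":0.05,"ay":0,"az":0},
  ],
)

```text
clock: 14.3
tcp_pos: [0.4707, -0.0752, 0.1062]
orientation: [-2.315, -1.958, 0.137]
force: [-5.9, -1.2, -2.2]
gripper_width: 0.0118
gripper_force: 40.0
```

play_rows(
  targets=[
    {"x":0,"y":0.003,"z":-0.02,"ax":0.05,"ay":0,"az":0},
    {"x":0,"y":0.003,"z":-0.02,"ax":0.05,"ay":0,"az":0},
    {"x":0,"y":0.003,"z":-0.02,"ax":0.05,"ay":0,"az":0},
    {"x":0,"y":0.003,"z":-0.02,"ax":0.05,"ay":0,"az":0},
    {"x":0,"y":0.003,"z":-0.02,"ax":0.05,"ay":0,"az":0},
  ],
)

```text
clock: 14.8
tcp_pos: [0.4724, -0.0754, 0.1115]
orientation: [-2.294, -1.94, 0.17]
force: [-5.5, 0.3, -0.4]
gripper_width: 0.0118
gripper_force: 40.0
```

play_rows(
  targets=[
    {"x":0,"y":0,"z":0,"ax":0,"ay":0,"az":0},
    {"x":0,"y":0,"z":0,"ax":0,"ay":0,"az":0},
    {"x":0,"y":0,"z":0,"ax":0,"ay":0,"az":0},
    {"x":0,"y":0,"z":0,"ax":0,"ay":0,"az":0},
    {"x":0,"y":0,"z":0,"ax":0,"ay":0,"az":0},
  ],
)

```text
clock: 15.3
tcp_pos: [0.4724, -0.0755, 0.1115]
orientation: [-2.294, -1.94, 0.169]
force: [-6.3, 0.2, 0.1]
gripper_width: 0.0121
gripper_force: 40.0
```

play_rows(
  targets=[
    {"x":0,"y":0,"z":0,"ax":0,"ay":0,"az":0},
    {"x":0,"y":0,"z":0,"ax":0,"ay":0,"az":0},
    {"x":0,"y":0,"z":0,"ax":0,"ay":0,"az":0},
    {"x":0,"y":0,"z":0,"ax":0,"ay":0,"az":0},
    {"x":0,"y":0,"z":0,"ax":0,"ay":0,"az":0},
  ],
)

```text
clock: 15.8
tcp_pos: [0.4724, -0.0755, 0.1115]
orientation: [-2.294, -1.94, 0.169]
force: [-5.7, 0.2, -1.0]
gripper_width: 0.0115
gripper_force: 40.0
```

```bash
python3 -c "
from h import *
s=shot('scene','s5')
a=cv2.resize(s['frame'][160:280,210:360],(750,600),interpolation=cv2.INTER_CUBIC)
cv2.imwrite('pics/c6.png',cv2.cvtColor(a,cv2.COLOR_RGB2BGR))
"
```

```text
(no output)
```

View pics/c6.png

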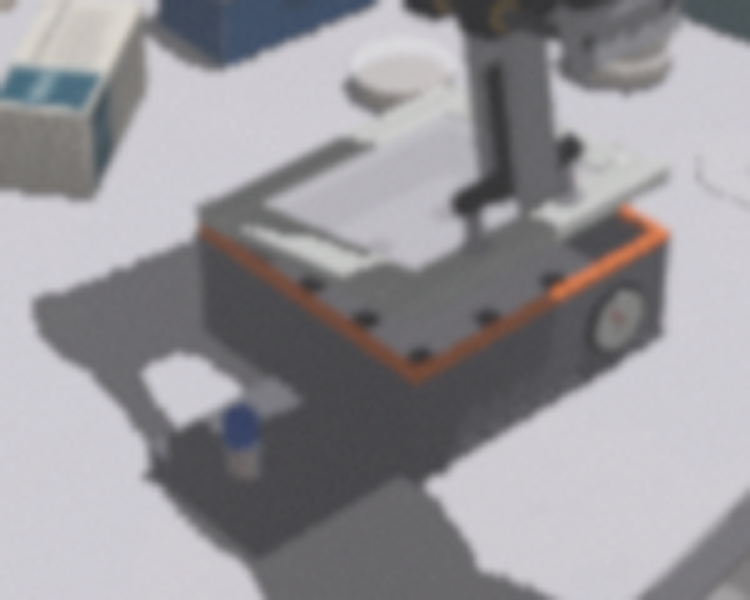

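The lid is open about 30 mm, with the bar in the fingers at (510,180) and the blue vial upright in the socket at (240,440). Handing in.

```bash
python3 -c "
from cell import robot
print(robot.close_job())"
```

```text
the job is handed in; nothing more can be done
None
```

I put the blue-capped vial upright in the socket and released it with the lid shut, then opened the lid to about 0.185 rad (front edge about 30 mm up), still held by the handle; the job is handed in, but no verdict was returned.

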